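# Open the bench air manifold through its lever interlock

### The arm

A 6-joint arm with a two-finger parallel gripper is mounted at the origin on the work surface. World frame = base frame: x ahead of the robot, y to its left, z up, the work surface at z = 0. Lengths are in mm, angles in rad, forces in N, time in s.
With the tool pointing down it reaches from about 400 to 925 mm from the base axis. Payload 12.5 kg.
Tool frame: the origin (TCP) lies midway between the tips of the shut fingers; the grasp point (between the pads) lies 19 mm behind it; z points along the fingers, y is the direction in which the jaws open and shut (so a half turn about z gives the same grasp; the last joint's range is limited). The gripper opens to 95 mm and grips with 3 to 60 N. Pads are 20 mm wide; open, the fingers measure 119 mm over their backs; the gripper's body (75 mm by 180 mm) begins 59 mm behind the grasp point.
Start: joints at [-1.259, 0.491, 1.559, -0, 1.092, -0.106], TCP at [253.618, -571.248, 214.661] pointing down, gripper open.
Joint ranges: [-3.1, 3.1], [-0.84, 2.19], [0.05, 2.79], [-1.13, 4.28], [0.06, 2.93], [-2.69, 2.69]. Speed limits (rad/s): [2.22, 2.22, 2.79, 3.14, 3.14, 3.14].

### API

Orientations are given as [roll, pitch, yaw] about the fixed x, y, z axes, in that order (R = Rz(yaw) Ry(pitch) Rx(roll)).
In Python, from cell import env gives the robot as it stands.
- The arm moves only by the tool servo_tool, never from a script. Its argument "plan" is a list of rows, each a list of 7 numbers: the shift along the tool's x, y, z in m, then the turn, a rotation vector about the tool's x, y, z in degrees, then the opening in per cent of the stroke, from 0 (shut) to 100 (fully open). In form: [[dx, dy, dz, wx, wy, wz, jaw], ...]. A call has 1 to 8 rows; each row shifts and turns the pose as measured when the row begins, along the tool's axes as they then stand; what a row does not reach is not made up. A row lasts 1/12 s, in which the tool goes at most 41.7 mm and 7.16 degrees, less where a joint would pass 70% of its speed; a pose out of reach is approached as far as the arm can. A call is refused whole if a number of a shift passes 0.0417 or a number of a turn 7.16, either way. A call with a gripper value outside its range is refused whole. The fingers move at their own pace and stop on an object; the grip force is fixed at half the most. Time passes only in rows, so rows that do not move let the fingers close. It gives the time, the measured TCP pose, the force and the opening at its end, in the units of the state.
- env.state(): the state, without advancing time (a new reading comes with each control period).
- env.read_camera(name): name is "scene" or "top" or "wrist"; returns a dict with "img" (384x512x3 uint8, blue, green, red), "intrinsics" (3x3 intrinsics, pixels), "R" (3x3) and "t" (3): a world point X has camera coordinates R X + t. Camera axes: x right, y down, z forward; pixel columns grow to the right and rows downward; lengths in mm; the calibration is good to about 2 mm. A picture is of the moment at which its call begins. There is no depth.
- env.job_done(): hands the job in, once; it reports no verdict.
The state is a dict: "t": time; "joints": joint angles; "qvel": joint speeds; "tau": joint torques, N m; "eef_pos": TCP position; "tcp_rot": TCP orientation; "ft_force": force on the tool from outside, world axes, zero at the start; "moment": the same for the moment, N m; "opening": opening from 0.0 (shut) to 1.0 (fully open).
Only numpy, scipy, OpenCV 4.12 (cv2) and the standard library are available. Lean on these libraries where they do the work, as an engineer would, in place of code of your own. Each camera call takes 0.05 s, during which the arm holds its last target. There are 200 camera calls.

### The job

Turn the bench's air on: swing all three levers of the grey air manifold, one after another, from the robot's side over to the far side until each is fully home, and let go. An interlock frees them only in one order, which is not marked and changes from day to day, so try each lever gently, back off from one that pushes back and come back to it after another has gone over. Never force a lever: no more than 20 newtons on any handle; leave the oil bottle, the hub and the screwdriver where they are.

Things in the scene. Friction and masses are not known exactly. Their poses are not given: they have to be found in the camera images.
- manifold: Fixed grey air manifold, a box 140 mm (its x) by 260 mm (its y) by 90 mm high, with three levers through its top. Origin: centre of its underside on the bench. +x points away from the robot (turned up to 20 degrees), the way the levers are thrown; +y points to the left lever. A lever frees the next only when fully on itself.
- lever_left (a joint): Angle of the left lever (red ball), rad: 0 = off, leaning 0.4 rad to the robot's side (manifold -x); 0.8 = fully on, leaning 0.4 rad to the far side, where a springy end stop begins (as stiff as the block, 0.88 at most). It hinges about the manifold's y axis through x 0, y 78 mm, 75 mm above the bench, and stays where it is left. It starts within 2.5 mm (at the ball) of off.
- ball_left (a point): Centre of the red ball (28 mm) on the left lever: 90 mm from the hinge, on a 10 mm stem, 158 mm above the bench when off or on, 165 mm half way; travels 70 mm; levers stand 78 mm apart. A free lever drags with 2 to 5 N; a blocked one swings 5 mm from off, then pushes back 2 to 4 N more per further mm. Limit 20 N in all on stem and ball, pushing or squeezing.
- lever_middle (a joint): Angle of the middle lever (yellow ball), rad: 0 = off, leaning 0.4 rad to the robot's side (manifold -x); 0.8 = fully on, leaning 0.4 rad to the far side, where a springy end stop begins (as stiff as the block, 0.88 at most). It hinges about the manifold's y axis through x 0, y 0 mm, 75 mm above the bench, and stays where it is left. It starts within 2.5 mm (at the ball) of off.
- ball_middle (a point): Centre of the yellow ball (28 mm) on the middle lever: 90 mm from the hinge, on a 10 mm stem, 158 mm above the bench when off or on, 165 mm half way; travels 70 mm; levers stand 78 mm apart. A free lever drags with 2 to 5 N; a blocked one swings 5 mm from off, then pushes back 2 to 4 N more per further mm. Limit 20 N in all on stem and ball, pushing or squeezing.
- lever_right (a joint): Angle of the right lever (blue ball), rad: 0 = off, leaning 0.4 rad to the robot's side (manifold -x); 0.8 = fully on, leaning 0.4 rad to the far side, where a springy end stop begins (as stiff as the block, 0.88 at most). It hinges about the manifold's y axis through x 0, y -78 mm, 75 mm above the bench, and stays where it is left. It starts within 2.5 mm (at the ball) of off.
- ball_right (a point): Centre of the blue ball (28 mm) on the right lever: 90 mm from the hinge, on a 10 mm stem, 158 mm above the bench when off or on, 165 mm half way; travels 70 mm; levers stand 78 mm apart. A free lever drags with 2 to 5 N; a blocked one swings 5 mm from off, then pushes back 2 to 4 N more per further mm. Limit 20 N in all on stem and ball, pushing or squeezing.
- oil_bottle: Bystander, loose: yellow oil bottle with red cap, 56 mm across, 130 mm high, standing upright beside the manifold's left end; origin at the centre of its underside. Leave it alone.
- hub: Bystander, loose: bare aluminium wheel hub, two 68 mm flanges, 66 mm high, standing on end beside the manifold's right end; origin at the centre of its underside. Leave it alone.
- screwdriver: Bystander, loose: blue-handled screwdriver, 160 mm long, lying on the bench beyond the manifold's far side, roughly parallel to it; origin under its middle. Leave it alone.

How it is judged:
By the outcome, as a careful person would: the job done as asked, in the order asked, and still so for the second after the job is handed in, with the robot touching nothing.
It also fails if it takes over 72 s, if anything falls off the work surface, if the arm or the gripper's body presses on something with over 40 N, if the wrist force passes 120 N, or if a joint passes its speed limit or range.

## Working session

There is one attempt and no reset: what is moved stays moved. The work goes in short steps, Python scripts to look and compute and a tool call to move; the robot and the scene stay as the last step left them, time stands still between calls to the robot, and variables do not carry over. Pictures are saved under pics/ and viewed, about 8 in all and at most 12, crops included, and the job is handed in when it is done.

Besides the shell and the picture viewer there is one more tool, called as a command line: name --pt "numbers of a row" for each row, then --argument value for the rest. servo_tool: Moves the arm, as the interface text tells. Its arguments: {"type":"object","properties":{"plan":{"type":"array","items":{"type":"array","items":{"type":"number"}}}},"required":["plan"]}

```bash
mkdir -p pics; ls
python3 - <<'E'
from cell import env
import cv2
s=env.state(); print({k:np if 0 else s[k] for k in s})
for n in ("scene","top"):
    c=env.read_camera(n); cv2.imwrite(f"pics/{n}0.png",c["img"]); print(n,c["intrinsics"],c["R"],c["t"])
E
```

```text
pics
{'t': 0.0, 'joints': array([-1.25861048e+00,  4.91511205e-01,  1.55946218e+00,  1.08236703e-05,
        1.09169894e+00, -1.05600916e-01]), 'qvel': array([ 0.00029839, -0.00179861, -0.00056401, -0.00049539, -0.00033648,
        0.00057113]), 'tau': array([ 2.72305388e-04, -6.12643504e+01, -2.58182162e+01,  6.92427484e-02,
        4.81717160e-02, -7.08846324e-05]), 'eef_pos': array([ 253.53183766, -570.99331579,  214.08740897]), 'tcp_rot': array([-3.14052002e+00, -1.23347699e-04,  4.17781698e-01]), 'ft_force': array([-0.70181954, -0.06598664,  0.09826928]), 'moment': array([-0.00386258,  0.01723712,  0.00872153]), 'opening': 0.9949112238000111}
scene [[395.50490163   0.         253.92695306]
 [  0.         395.50490163 190.17876223]
 [  0.           0.           1.        ]] [[-0.38906579  0.9211672   0.00887689]
 [ 0.71427327  0.30773905 -0.62857805]
 [-0.58175725 -0.23821769 -0.77769585]] [ 210.01149401 -388.78310581 1397.14804794]
top [[421.22595987   0.         257.33501095]
 [  0.         421.22595987 189.15202501]
 [  0.           0.           1.        ]] [[-0.02240023 -0.99961511  0.01636659]
 [-0.9828994   0.01902683 -0.18315771]
 [ 0.18277581 -0.02018949 -0.9829473 ]] [ 20.92616231 665.25039427 915.20975687]
```

View pics/top0.png

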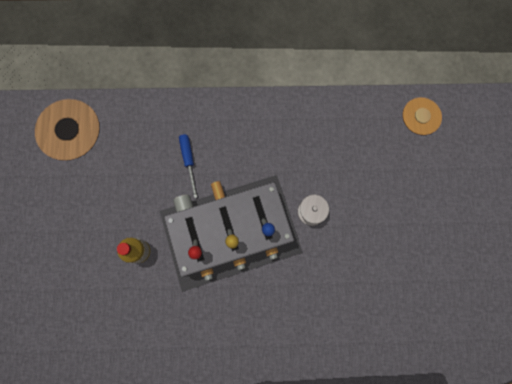

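View pics/scene0.png

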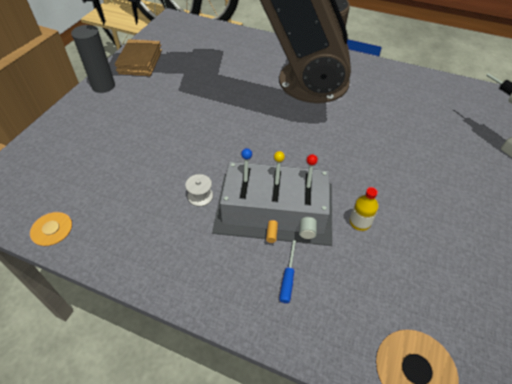

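The top view shows the red, yellow and blue balls at about (195,252), (232,241) and (268,229). In the scene view they are at (312,160), (279,157) and (247,154). The bottle is left of the manifold, the hub right, and the screwdriver beyond.

```bash
cat > h.py <<'E'
from cell import env
import cv2, numpy as np
np.set_printoptions(precision=1,suppress=True)
HSV={'red':[((0,150,80),(6,255,255)),((174,150,80),(180,255,255))],'yellow':[((20,150,80),(32,255,255))],'blue':[((108,150,60),(126,255,255))]}
def find(img,col,near,rad=14):
    h=cv2.cvtColor(img,cv2.COLOR_BGR2HSV); m=0
    for lo,hi in HSV[col]: m=m|cv2.inRange(h,lo,hi)
    k=np.zeros_like(m); cv2.circle(k,tuple(int(v) for v in near),rad,255,-1); m=m&k
    n,_,st,ce=cv2.connectedComponentsWithStats(m)
    if n<2: return None,0
    i=1+np.argmax(st[1:,4]); (c,r)=cv2.minEnclosingCircle(np.argwhere(_==i)[:,::-1].astype(np.float32))
    return np.array(c),r
def ray(c,p):
    d=np.linalg.solve(c["intrinsics"],[p[0],p[1],1.]); return -c["R"].T@c["t"], c["R"].T@d
def onplane(c,p,z):
    o,d=ray(c,p); return o+d*(z-o[2])/d[2]
def cross(r1,r2):
    A=np.stack([r1[1],-r2[1]],1); s=np.linalg.lstsq(A,r2[0]-r1[0],rcond=None)[0]
    a,b=r1[0]+s[0]*r1[1],r2[0]+s[1]*r2[1]; return (a+b)/2,np.linalg.norm(a-b)
def proj(c,X):
    p=c["intrinsics"]@(c["R"]@np.asarray(X,float)+c["t"]); return p[:2]/p[2]
E
python3 - <<'E'
from h import *
ct,cs=env.read_camera("top"),env.read_camera("scene")
P={}
for col,a,b in(('red',(195,252),(312,160)),('yellow',(232,241),(279,157)),('blue',(268,229),(247,154))):
    p,r=find(ct["img"],col,a); q,r2=find(cs["img"],col,b)
    X,g=cross(ray(ct,p),ray(cs,q)); P[col]=X
    print(col,p,r,q,r2,X,g,onplane(ct,p,158),onplane(cs,q,158))
d=P['red']-P['blue']; print(np.linalg.norm(d), np.degrees(np.arctan2(-d[0],d[1])))
print('cap',onplane(ct,(124,249),130),'hub',onplane(ct,(315,209),66))
E
```

```text
red [194.5 251.8] 6.346582412719727 [311.8 159.3] 5.323070049285889 [521.  139.3 158.2] 0.49997465029704885 [521. 139. 158.] [520.7 139.4 158. ]
yellow [231.6 241.2] 6.3062028884887695 [278.8 156.1] 5.228305339813232 [541.   63.6 157. ] 0.305318067166282 [540.9  63.7 158. ] [542.   63.8 158. ]
blue [267.6 229.2] 6.252252578735352 [246.3 153.3] 5.0189738273620605 [563.8 -10.6 157.8] 0.9166346796758019 [563.6 -10.2 158. ] [564.1 -11.  158. ]
155.87674089406903 15.962559164861243
cap [531.2 289.4 130. ] hub [ 615.8 -124.    66. ]
```

The triangulation is consistent: ball heights are 157–158 mm, the span is 155.9 mm (expected 156), and the manifold yaw is about 16°. Next I'll shut the jaws, align the tool to 16°, and travel high to the robot's side of the blue ball.

servo_tool --pt "0 0 0 0 0 4 0" --pt "0.0 0 0 0 0 4 0" --pt "0.02 -0.022 0 0 0 0 0" --pt "0.027 -0.0295 0 0 0 0 0" --pt "0.027 -0.0295 0 0 0 0 0" --pt "0.027 -0.0295 0 0 0 0 0" --pt "0.027 -0.0295 0 0 0 0 0" --pt "0.027 -0.0295 0 0 0 0 0"

```text
t: 0.87
eef_pos: [357.0, -364.3, 211.5]
tcp_rot: [-3.14, 0.001, 0.261]
ft_force: [1.5, -0.8, 0.8]
opening: 0.497
```

servo_tool --pt "0.027 -0.0295 0 0 0 0 0" --pt "0.027 -0.0295 0 0 0 0 0" --pt "0.027 -0.0295 0 0 0 0 0" --pt "0.027 -0.0295 0 0 0 0 0" --pt "0.027 -0.0295 0 0 0 0 0" --pt "0.027 -0.0295 0 0 0 0 0" --pt "0.02 -0.022 0 0 0 -1 0" --pt "0 0 0 0 0 0 0"

```text
t: 1.53
eef_pos: [486.1, -108.1, 212.3]
tcp_rot: [-3.14, -0.001, 0.282]
ft_force: [-0.0, -0.1, -0.7]
opening: 0.01
```

```bash
cat > g.py <<'E'
from h import *
from scipy.spatial.transform import Rotation as Ro
import sys
u=np.array([.961,.275,0]); v=np.array([.275,-.961,0])
B={'red':(521,139.2,158),'yellow':(541,63.6,158),'blue':(563.8,-10.6,158)}
s=env.state(); R=Ro.from_euler('xyz',s['tcp_rot']).as_matrix()
print('t',s['t'],'pos',s['eef_pos'],'yaw',np.degrees(s['tcp_rot']),'f',s['ft_force'],'f_u',s['ft_force']@u)
for k,b in B.items():
    d=np.array(b)-s['eef_pos']; print(k,'ball(off)-tcp in tool axes',R.T@d)
E
python3 g.py
```

```text
t 1.5333 pos [ 486.1 -108.1  212.3] yaw [-179.9   -0.    16.2] f [-0.  -0.1 -0.7] f_u -0.051352957943196956
red ball(off)-tcp in tool axes [ 102.2 -227.7   54.8]
yellow ball(off)-tcp in tool axes [ 100.4 -149.5   54.6]
blue ball(off)-tcp in tool axes [101.7 -71.9  54.5]
```

servo_tool --pt "0.015 -0.03 0 0 0 0 0" --pt "0.015 -0.03 0 0 0 0 0" --pt "0.015 -0.012 0.015 0 0 0 0" --pt "0.01 0 0.025 0 0 0 0" --pt "0 0 0.018 0 0 0 0" --pt "0 0 0 0 0 0 0" --pt "0 0 0 0 0 0 0"

```text
t: 2.12
eef_pos: [520.8, -19.5, 153.3]
tcp_rot: [-3.142, -0.003, 0.285]
ft_force: [-0.9, 0.3, 0.3]
opening: 0.003
```

```bash
python3 g.py
python3 - <<'E'
from h import *
c=env.read_camera("scene"); cv2.imwrite("pics/s1.png",cv2.resize(c["img"][90:270,160:400],None,fx=3,fy=3))
E
```

```text
t 2.1167 pos [520.8 -19.5 153.3] yaw [-180.    -0.1   16.3] f [-0.9  0.3  0.3] f_u -0.7777101920996394
red ball(off)-tcp in tool axes [  44.8 -152.3   -4.5]
yellow ball(off)-tcp in tool axes [ 42.8 -74.1  -4.5]
blue ball(off)-tcp in tool axes [43.8  3.5 -4.5]
```

View pics/s1.png

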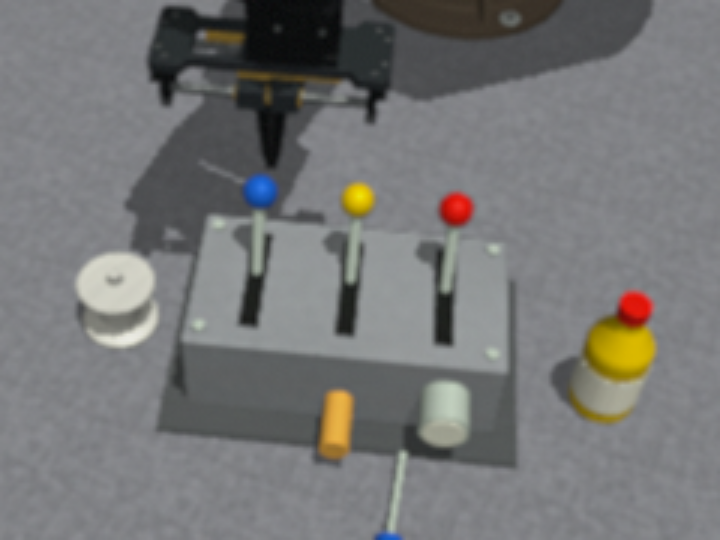

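The closed fingers stand just on the robot's side of the blue ball (crop (260,190)). Nothing is touched yet, and the levers, bottle and hub are in place. I'll centre on the ball and approach.

servo_tool --pt "0.006 0.003 0.004 0 0 0 0" --pt "0.005 0 0 0 0 0 0" --pt "0.003 0 0 0 0 0 0" --pt "0.002 0 0 0 0 0 0" --pt "0.002 0 0 0 0 0 0" --pt "0 0 0 0 0 0 0"

```text
t: 2.67
eef_pos: [541.2, -19.6, 153.1]
tcp_rot: [3.14, -0.006, 0.282]
ft_force: [-2.7, -0.1, -0.3]
opening: 0.004
```

```bash
python3 g.py
```

```text
t 2.6667 pos [541.2 -19.6 153.1] yaw [179.9  -0.3  16.1] f [-2.7 -0.1 -0.3] f_u -2.5749536532228756
red ball(off)-tcp in tool axes [  24.7 -158.1   -5.1]
yellow ball(off)-tcp in tool axes [ 22.9 -80.   -4.9]
blue ball(off)-tcp in tool axes [24.2 -2.3 -4.7]
```

servo_tool --pt "0.0015 0.001 0 0 0 0 0" --pt "0.0015 0 0 0 0 0 0" --pt "0.0015 0 0 0 0 0 0"

```text
t: 2.92
eef_pos: [544.2, -19.3, 153.5]
tcp_rot: [3.141, -0.002, 0.282]
ft_force: [-4.8, -1.7, 4.5]
opening: 0.004
```

```bash
python3 g.py
```

```text
t 2.9167 pos [544.2 -19.3 153.5] yaw [179.9  -0.1  16.2] f [-4.8 -1.7  4.5] f_u -5.025928053695035
red ball(off)-tcp in tool axes [  21.9 -158.6   -4.5]
yellow ball(off)-tcp in tool axes [ 20.  -80.5  -4.5]
blue ball(off)-tcp in tool axes [21.3 -2.8 -4.4]
```

servo_tool --pt "0.0015 0 0 0 0 0 0" --pt "0.0015 0 0 0 0 0 0"

```text
t: 3.08
eef_pos: [545.6, -18.7, 154.1]
tcp_rot: [3.141, 0.001, 0.283]
ft_force: [-9.2, -3.7, 7.1]
opening: 0.003
```

```bash
python3 g.py
```

```text
t 3.0833 pos [545.6 -18.7 154.1] yaw [180.    0.1  16.2] f [-9.2 -3.7  7.1] f_u -9.882804431241011
red ball(off)-tcp in tool axes [  20.4 -158.5   -4.1]
yellow ball(off)-tcp in tool axes [ 18.5 -80.4  -4. ]
blue ball(off)-tcp in tool axes [19.7 -2.7 -4. ]
```

The force climbs about 3 N per mm, so blue looks blocked. I'll back off and go to yellow.

servo_tool --pt "-0.008 0 0 0 0 0 0" --pt "-0.012 0 0 0 0 0 0" --pt "0 -0.02 0.002 0 0 0 0" --pt "0 -0.03 0.002 0 0 0 0" --pt "0 -0.02 0.002 0 0 0 0" --pt "0 -0.006 0 0 0 0 0" --pt "0 0 0 0 0 0 0"

```text
t: 3.67
eef_pos: [504.0, 49.1, 148.4]
tcp_rot: [3.139, -0.005, 0.28]
ft_force: [0.8, -0.4, -0.2]
opening: 0.006
```

```bash
python3 g.py
```

```text
t 3.6667 pos [504.   49.1 148.4] yaw [179.8  -0.3  16.1] f [ 0.8 -0.4 -0.2] f_u 0.6826862346856928
red ball(off)-tcp in tool axes [ 41.3 -81.8  -9.6]
yellow ball(off)-tcp in tool axes [39.6 -3.7 -9.4]
blue ball(off)-tcp in tool axes [41.  73.9 -9.2]
```

servo_tool --pt "0.005 -0.002 0 0 0 0 0" --pt "0.005 -0.001 0 0 0 0 0" --pt "0.003 0 0 0 0 0 0" --pt "0.002 0 0 0 0 0 0" --pt "0 0 0 0 0 0 0"

```text
t: 4.08
eef_pos: [519.6, 54.3, 148.9]
tcp_rot: [3.139, -0.004, 0.279]
ft_force: [-1.7, 0.5, 0.6]
opening: 0.003
```

servo_tool --pt "0.0015 0 0 0 0 0 0" --pt "0.0015 0 0 0 0 0 0"

```text
t: 4.25
eef_pos: [521.7, 54.4, 148.7]
tcp_rot: [3.139, -0.001, 0.278]
ft_force: [-5.4, 0.6, 4.6]
opening: 0.006
```

```bash
python3 g.py
```

```text
t 4.25 pos [521.7  54.4 148.7] yaw [179.9  -0.1  16. ] f [-5.4  0.6  4.6] f_u -5.03067479231174
red ball(off)-tcp in tool axes [ 22.7 -81.7  -9.4]
yellow ball(off)-tcp in tool axes [21.1 -3.5 -9.2]
blue ball(off)-tcp in tool axes [22.6 74.1 -9.1]
```

servo_tool --pt "0.0015 0 0 0 0 0 0" --pt "0.0015 0 0 0 0 0 0"

```text
t: 4.42
eef_pos: [523.8, 54.5, 148.7]
tcp_rot: [3.14, 0.002, 0.278]
ft_force: [-5.2, 0.6, 4.0]
opening: 0.003
```

```bash
python3 g.py
```

```text
t 4.4167 pos [523.8  54.5 148.7] yaw [179.9   0.1  15.9] f [-5.2  0.6  4. ] f_u -4.86615285179394
red ball(off)-tcp in tool axes [ 20.5 -82.2  -9.5]
yellow ball(off)-tcp in tool axes [19.  -4.1 -9.3]
blue ball(off)-tcp in tool axes [20.6 73.5 -9.2]
```

servo_tool --pt "0.0015 0 0 0 0 0 0" --pt "0.0015 0 0 0 0 0 0"

```text
t: 4.58
eef_pos: [526.0, 54.6, 148.7]
tcp_rot: [3.14, 0.004, 0.277]
ft_force: [-5.0, -2.0, 4.5]
opening: 0.006
```

```bash
python3 g.py
```

```text
t 4.5833 pos [526.   54.6 148.7] yaw [179.9   0.2  15.9] f [-5.  -2.   4.5] f_u -5.360460606736289
red ball(off)-tcp in tool axes [ 18.3 -82.8  -9.5]
yellow ball(off)-tcp in tool axes [16.9 -4.6 -9.4]
blue ball(off)-tcp in tool axes [18.5 73.  -9.3]
```

servo_tool --pt "0.0015 -0.0005 0 0 0 0 0" --pt "0.0015 -0.0005 0 0 0 0 0"

```text
t: 4.75
eef_pos: [528.4, 55.6, 148.8]
tcp_rot: [3.14, 0.006, 0.277]
ft_force: [-4.2, -1.6, 4.5]
opening: 0.003
```

```bash
python3 g.py
```

```text
t 4.75 pos [528.4  55.6 148.8] yaw [179.9   0.3  15.8] f [-4.2 -1.6  4.5] f_u -4.456085371707246
red ball(off)-tcp in tool axes [ 15.7 -82.4  -9.4]
yellow ball(off)-tcp in tool axes [14.3 -4.3 -9.3]
blue ball(off)-tcp in tool axes [15.9 73.3 -9.2]
```

servo_tool --pt "0.003 -0.001 0 0 0.1 0 0" --pt "0.003 -0.001 0 0 0.1 0 0" --pt "0.003 -0.0007 0 0 0.1 0 0" --pt "0.003 -0.0007 0 0 0.1 0 0"

```text
t: 5.08
eef_pos: [539.1, 61.3, 148.9]
tcp_rot: [3.14, 0.0, 0.276]
ft_force: [-4.1, -1.9, 3.4]
opening: 0.005
```

```bash
python3 g.py
```

```text
t 5.0833 pos [539.1  61.3 148.9] yaw [179.9   0.   15.8] f [-4.1 -1.9  3.4] f_u -4.495649430599529
red ball(off)-tcp in tool axes [  3.8 -79.9  -9.2]
yellow ball(off)-tcp in tool axes [ 2.5 -1.7 -9.1]
blue ball(off)-tcp in tool axes [ 4.2 75.9 -8.9]
```

Yellow is free. I'll continue over, stopping short of the end (a gap of about -47 is expected there).

servo_tool --pt "0.004 -0.0005 0 0 0.05 0 0" --pt "0.004 -0.0005 0 0 0.05 0 0" --pt "0.004 -0.0005 0 0 0.05 0 0" --pt "0.004 -0.0005 0 0 0.05 0 0" --pt "0.004 -0.0003 0 0 0.05 0 0" --pt "0.004 -0.0003 0 0 0.05 0 0" --pt "0.004 -0.0003 0 0 0.05 0 0" --pt "0.004 -0.0003 0 0 0.05 0 0"

```text
t: 5.75
eef_pos: [572.0, 73.1, 148.8]
tcp_rot: [3.138, -0.007, 0.275]
ft_force: [-2.8, -5.0, -1.2]
opening: 0.002
```

```bash
python3 g.py
```

```text
t 5.75 pos [572.   73.1 148.8] yaw [179.8  -0.4  15.8] f [-2.8 -5.  -1.2] f_u -4.010123148039597
red ball(off)-tcp in tool axes [-31.1 -77.4  -9.7]
yellow ball(off)-tcp in tool axes [-32.4   0.7  -9.4]
blue ball(off)-tcp in tool axes [-30.6  78.4  -9.2]
```

servo_tool --pt "0.0025 0.0003 0 0 0 0 0" --pt "0.0025 0 0 0 -0.1 0 0" --pt "0.0025 0 0 0 -0.1 0 0" --pt "0.002 0 0 0 -0.1 0 0"

```text
t: 6.08
eef_pos: [581.7, 75.8, 147.3]
tcp_rot: [3.139, 0.001, 0.275]
ft_force: [-3.5, -3.1, -2.4]
opening: 0.005
```

```bash
python3 g.py
```

```text
t 6.0833 pos [581.7  75.8 147.3] yaw [179.9   0.1  15.8] f [-3.5 -3.1 -2.4] f_u -4.216374193914171
red ball(off)-tcp in tool axes [-41.2 -77.4 -10.8]
yellow ball(off)-tcp in tool axes [-42.5   0.7 -10.6]
blue ball(off)-tcp in tool axes [-40.8  78.3 -10.4]
```

servo_tool --pt "0.0015 0 -0.0005 0 0 0 0" --pt "0.0015 0 0 0 0 0 0"

```text
t: 6.25
eef_pos: [584.3, 76.8, 147.0]
tcp_rot: [3.14, 0.004, 0.275]
ft_force: [-4.3, -2.7, -2.2]
opening: 0.001
```

servo_tool --pt "0.0015 0 0 0 0 0 0" --pt "0.001 0 0 0 0 0 0"

```text
t: 6.42
eef_pos: [586.0, 77.3, 146.4]
tcp_rot: [3.14, 0.007, 0.276]
ft_force: [-6.0, -4.1, 1.0]
opening: 0.005
```

```bash
python3 g.py
```

```text
t 6.4167 pos [586.   77.3 146.4] yaw [179.9   0.4  15.8] f [-6.  -4.1  1. ] f_u -6.9419747754128185
red ball(off)-tcp in tool axes [-45.7 -77.3 -11.4]
yellow ball(off)-tcp in tool axes [-47.1   0.9 -11.2]
blue ball(off)-tcp in tool axes [-45.3  78.5 -11.1]
```

servo_tool --pt "0.0015 0 0 0 0 0 0" --pt "0.001 0 0 0 0 0 0"

```text
t: 6.58
eef_pos: [586.8, 77.5, 146.2]
tcp_rot: [3.14, 0.011, 0.276]
ft_force: [-9.0, -4.1, 2.4]
opening: 0.004
```

```bash
python3 g.py
```

```text
t 6.5833 pos [586.8  77.5 146.2] yaw [179.9   0.7  15.8] f [-9.  -4.1  2.4] f_u -9.748447559453577
red ball(off)-tcp in tool axes [-46.6 -77.3 -11.4]
yellow ball(off)-tcp in tool axes [-47.9   0.9 -11.3]
blue ball(off)-tcp in tool axes [-46.2  78.5 -11.2]
```

Yellow is on the end stop: the force went from 4 to 9.7 N within about 2 mm. I'll back out and go to red.

servo_tool --pt "-0.01 0 0 0 0.3 0 0" --pt "-0.025 0 0 0 0.3 0 0" --pt "-0.025 0 0 0 0 0 0" --pt "-0.016 0 0 0 0 0 0" --pt "0 -0.02 0 0 0 0 0" --pt "0 -0.03 0 0 0 0 0" --pt "0 -0.019 0 0 0 0 0" --pt "0 0 0 0 0 0 0"

```text
t: 7.25
eef_pos: [498.7, 125.4, 149.6]
tcp_rot: [3.139, -0.02, 0.271]
ft_force: [-2.3, 0.6, -1.0]
opening: 0.006
```

```bash
cat > look.py <<'E'
from g import *
ct,cs=env.read_camera("top"),env.read_camera("scene")
# search near the projections of off / on
for k,b in B.items():
    for nm,sh in(('off',0),('on',70)):
        X=np.array(b)+sh*u; q,r2=find(cs["img"],k,proj(cs,X),11)
        p,r=find(ct["img"],k,proj(ct,X),11)
        for tag,c,pp in(('scene',cs,q),('top',ct,p)):
            if pp is not None:
                d=(onplane(c,pp,158)-np.array(b))@u; print(k,nm,tag,'travel',round(d,1),'r',round(r2 if tag=='scene' else r,1))
E
python3 look.py
```

```text
t 7.25 pos [498.7 125.4 149.6] yaw [179.8  -1.2  15.5] f [-2.3  0.6 -1. ] f_u -2.042192546745496
red ball(off)-tcp in tool axes [25.4 -7.2 -7.9]
yellow ball(off)-tcp in tool axes [24.4 71.  -7.7]
blue ball(off)-tcp in tool axes [ 26.5 148.5  -7.4]
red off scene travel -1.1 r 5.6
yellow on scene travel 71.6 r 5.9
yellow on top travel 70.8 r 5.8
blue off scene travel 3.5 r 5.2
blue off top travel 4.7 r 6.3
```

Yellow is at 71 mm travel, so it is on. Blue sits about 4 mm from off, which matches a blocked lever. I'll back off slightly from red to centre and level.

servo_tool --pt "-0.008 0 0 0 -0.6 0 0" --pt "0 -0.006 0 0 -0.5 0 0" --pt "0 0 0 0 0 0 0"

```text
t: 7.6
eef_pos: [491.4, 126.0, 149.9]
tcp_rot: [3.138, -0.003, 0.269]
ft_force: [-0.6, 0.0, -0.2]
opening: 0.008
```

servo_tool --pt "0.003 0 0 0 0 0 0" --pt "0.003 0 0 0 0 0 0" --pt "0.002 0 0 0 0 0 0" --pt "0 0 0 0 0 0 0"

```text
t: 7.93
eef_pos: [500.0, 127.1, 150.0]
tcp_rot: [3.138, -0.001, 0.268]
ft_force: [-1.3, 0.6, 0.4]
opening: 0.008
```

```bash
python3 g.py
```

```text
t 7.9333 pos [500.  127.1 150. ] yaw [179.8  -0.1  15.3] f [-1.3  0.6  0.4] f_u -1.0760701659879612
red ball(off)-tcp in tool axes [23.5 -6.1 -8. ]
yellow ball(off)-tcp in tool axes [22.7 72.1 -7.7]
blue ball(off)-tcp in tool axes [ 25.1 149.7  -7.4]
```

servo_tool --pt "-0.003 -0.003 0 0 0 -0.5 0" --pt "0 -0.004 0 0 0 0 0" --pt "0.003 0 0 0 0 0 0" --pt "0.0015 0 0 0 0 0 0" --pt "0.0015 0 0 0 0 0 0"

```text
t: 8.35
eef_pos: [500.5, 135.0, 149.8]
tcp_rot: [3.137, 0.0, 0.277]
ft_force: [-4.0, -2.0, 4.4]
opening: 0.005
```

```bash
python3 g.py
```

```text
t 8.35 pos [500.5 135.  149.8] yaw [179.8   0.   15.9] f [-4.  -2.   4.4] f_u -4.428496046142509
red ball(off)-tcp in tool axes [20.8  1.6 -8.2]
yellow ball(off)-tcp in tool axes [19.4 79.8 -7.8]
blue ball(off)-tcp in tool axes [ 21.  157.4  -7.5]
```

servo_tool --pt "0.0015 0 0 0 0 0 0" --pt "0.0015 0 0 0 0 0 0"

```text
t: 8.52
eef_pos: [502.7, 135.8, 149.9]
tcp_rot: [3.137, 0.002, 0.278]
ft_force: [-4.1, -1.3, 5.2]
opening: 0.002
```

```bash
python3 g.py
```

```text
t 8.5167 pos [502.7 135.8 149.9] yaw [179.8   0.1  15.9] f [-4.1 -1.3  5.2] f_u -4.281489014327082
red ball(off)-tcp in tool axes [18.5  1.8 -8.1]
yellow ball(off)-tcp in tool axes [17.  80.  -7.8]
blue ball(off)-tcp in tool axes [ 18.6 157.6  -7.4]
```

servo_tool --pt "0.0015 0 0 0 0 0 0" --pt "0.0012 0 0 0 0 0 0"

```text
t: 8.68
eef_pos: [505.0, 136.5, 150.0]
tcp_rot: [3.138, 0.004, 0.278]
ft_force: [-4.7, -1.8, 3.8]
opening: 0.003
```

```bash
python3 g.py
```

```text
t 8.6833 pos [505.  136.5 150. ] yaw [179.8   0.2  15.9] f [-4.7 -1.8  3.8] f_u -4.976870244614394
red ball(off)-tcp in tool axes [16.1  1.8 -8. ]
yellow ball(off)-tcp in tool axes [14.6 80.  -7.7]
blue ball(off)-tcp in tool axes [ 16.2 157.6  -7.4]
```

servo_tool --pt "0.0015 0 0 0 0 0 0" --pt "0.0012 0 0 0 0 0 0"

```text
t: 8.85
eef_pos: [507.6, 137.3, 150.1]
tcp_rot: [3.138, 0.004, 0.278]
ft_force: [-3.8, -1.8, 2.9]
opening: 0.008
```

```bash
python3 g.py
```

```text
t 8.85 pos [507.6 137.3 150.1] yaw [179.8   0.3  15.9] f [-3.8 -1.8  2.9] f_u -4.193936670080078
red ball(off)-tcp in tool axes [13.4  1.9 -8. ]
yellow ball(off)-tcp in tool axes [11.9 80.1 -7.6]
blue ball(off)-tcp in tool axes [ 13.4 157.7  -7.3]
```

Red is free: it has moved about 9 mm at a steady 4 N. Throwing it.

servo_tool --pt "0.002 0 0 0 0 0 0" --pt "0.002 0 0 0 0.05 0 0" --pt "0.003 0 0 0 0.05 0 0"

```text
t: 9.1
eef_pos: [514.6, 139.3, 150.1]
tcp_rot: [3.138, 0.003, 0.278]
ft_force: [-4.8, -0.7, 4.0]
opening: 0.005
```

```bash
python3 g.py
```

```text
t 9.1 pos [514.6 139.3 150.1] yaw [179.8   0.2  15.9] f [-4.8 -0.7  4. ] f_u -4.800975910642977
red ball(off)-tcp in tool axes [ 6.1  1.9 -7.9]
yellow ball(off)-tcp in tool axes [ 4.6 80.1 -7.6]
blue ball(off)-tcp in tool axes [  6.2 157.7  -7.3]
```

servo_tool --pt "0.004 0.0003 0 0 0.05 0 0" --pt "0.004 0.0003 0 0 0.05 0 0" --pt "0.004 0.0003 0 0 0 0 0" --pt "0.004 0 0 0 0 0 0" --pt "0.004 0 0 0 0 0 0" --pt "0.004 0 0 0 0 0 0" --pt "0.004 0 0 0 0 0 0" --pt "0.004 0 0 0 0 0 0"

```text
t: 9.77
eef_pos: [547.9, 148.0, 149.8]
tcp_rot: [3.138, 0.003, 0.278]
ft_force: [-3.9, -2.0, 2.9]
opening: 0.006
```

```bash
python3 g.py
```

```text
t 9.7667 pos [547.9 148.  149.8] yaw [179.8   0.2  15.9] f [-3.9 -2.   2.9] f_u -4.321411408796186
red ball(off)-tcp in tool axes [-28.3   1.1  -8.1]
yellow ball(off)-tcp in tool axes [-29.8  79.3  -7.8]
blue ball(off)-tcp in tool axes [-28.2 156.9  -7.5]
```

servo_tool --pt "0.003 0 0 0 0 0 0" --pt "0.003 0 0 0 0 0 0" --pt "0.003 0 0 0 0 0 0" --pt "0.002 0 0 0 0 0 0" --pt "0.0015 0 0 0 0 0 0"

```text
t: 10.18
eef_pos: [560.8, 151.8, 148.0]
tcp_rot: [3.138, 0.006, 0.278]
ft_force: [-3.5, -1.5, -0.9]
opening: 0.005
```

servo_tool --pt "0.0015 0 0 0 0 0 0" --pt "0.001 0 0 0 0 0 0"

```text
t: 10.35
eef_pos: [563.0, 152.4, 147.4]
tcp_rot: [3.138, 0.008, 0.278]
ft_force: [-5.7, -2.0, -0.1]
opening: 0.003
```

```bash
python3 g.py
```

```text
t 10.35 pos [563.  152.4 147.4] yaw [179.8   0.5  15.9] f [-5.7 -2.  -0.1] f_u -6.059307509458851
red ball(off)-tcp in tool axes [-44.1   1.2 -10.3]
yellow ball(off)-tcp in tool axes [-45.6  79.4 -10. ]
blue ball(off)-tcp in tool axes [-44.1 157.   -9.7]
```

servo_tool --pt "0.0015 0 0 0 0 0 0" --pt "0.001 0 0 0 0 0 0"

```text
t: 10.52
eef_pos: [564.2, 152.8, 147.0]
tcp_rot: [3.138, 0.012, 0.278]
ft_force: [-7.8, -2.6, 2.2]
opening: 0.005
```

```bash
python3 g.py
```

```text
t 10.5167 pos [564.2 152.8 147. ] yaw [179.8   0.7  15.9] f [-7.8 -2.6  2.2] f_u -8.226618764025137
red ball(off)-tcp in tool axes [-45.4   1.2 -10.5]
yellow ball(off)-tcp in tool axes [-46.9  79.4 -10.2]
blue ball(off)-tcp in tool axes [-45.3 157.  -10. ]
```

servo_tool --pt "0.0015 0 0 0 0 0 0" --pt "0.001 0 0 0 0 0 0"

```text
t: 10.68
eef_pos: [564.8, 152.9, 146.9]
tcp_rot: [3.139, 0.016, 0.278]
ft_force: [-8.9, -2.7, 3.5]
opening: 0.007
```

```bash
python3 g.py
```

```text
t 10.6833 pos [564.8 152.9 146.9] yaw [179.8   0.9  15.9] f [-8.9 -2.7  3.5] f_u -9.258992842269645
red ball(off)-tcp in tool axes [-46.    1.2 -10.4]
yellow ball(off)-tcp in tool axes [-47.6  79.4 -10.1]
blue ball(off)-tcp in tool axes [-46.  157.   -9.9]
```

Red is home. Backing out, then across to blue.

servo_tool --pt "-0.01 0 0 0 0.3 0 0" --pt "-0.025 0 0 0 0 0 0" --pt "-0.025 0 0 0 0 0 0" --pt "-0.024 0 0 0 0 0 0" --pt "0 0.02 0 0 0 0 0" --pt "0 0.03 0 0 0 0 0" --pt "0 0.03 0 0 0 0 0" --pt "0 0.03 0 0 0 0 0"

```text
t: 11.35
eef_pos: [518.0, 25.3, 151.7]
tcp_rot: [3.136, -0.011, 0.285]
ft_force: [0.3, 0.6, 0.4]
opening: 0.002
```

```bash
python3 look.py
```

```text
t 11.35 pos [518.   25.3 151.7] yaw [179.7  -0.6  16.3] f [0.3 0.6 0.4] f_u 0.4486879759645549
red ball(off)-tcp in tool axes [  34.9 -108.4   -6.5]
yellow ball(off)-tcp in tool axes [ 32.9 -30.2  -6.1]
blue ball(off)-tcp in tool axes [33.9 47.4 -5.6]
red on scene travel 70.2 r 6.1
red on top travel 68.9 r 5.9
yellow on scene travel 71.6 r 5.9
yellow on top travel 70.7 r 5.9
blue off scene travel 3.2 r 5.5
```

Red (69–70 mm) and yellow (71 mm) are on and in line with each other. Moving on to blue.

servo_tool --pt "0 0.02 0 0 -0.3 0 0" --pt "0 0.017 0 0 -0.3 0 0" --pt "0 0.004 0 0 0 0 0" --pt "0 0 0 0 0 0 0" --pt "0.003 0 0 0 0 0 0" --pt "0.003 0 0 0 0 0 0" --pt "0 0 0 0 0 0 0"

```text
t: 12.03
eef_pos: [540.3, -13.8, 154.0]
tcp_rot: [3.132, -0.011, 0.279]
ft_force: [-1.0, -0.2, -1.1]
opening: 0.004
```

```bash
python3 g.py
```

```text
t 12.0333 pos [540.3 -13.8 154. ] yaw [179.4  -0.6  16. ] f [-1.  -0.2 -1.1] f_u -0.9669582142924585
red ball(off)-tcp in tool axes [  23.6 -152.4   -5.2]
yellow ball(off)-tcp in tool axes [ 22.  -74.2  -4.5]
blue ball(off)-tcp in tool axes [23.5  3.4 -3.7]
```

servo_tool --pt "0 0.003 0.003 0 -0.5 0 0" --pt "0.0015 0 0.001 0 0 0 0" --pt "0.0015 0 0 0 0 0 0" --pt "0.001 0 0 0 0 0 0"

```text
t: 12.37
eef_pos: [544.5, -13.8, 149.6]
tcp_rot: [3.132, 0.001, 0.282]
ft_force: [-3.7, -2.4, 4.3]
opening: 0.003
```

```bash
python3 g.py
```

```text
t 12.3667 pos [544.5 -13.8 149.6] yaw [179.5   0.   16.2] f [-3.7 -2.4  4.3] f_u -4.231074722666089
red ball(off)-tcp in tool axes [  20.1 -153.4   -9.9]
yellow ball(off)-tcp in tool axes [ 18.2 -75.3  -9.1]
blue ball(off)-tcp in tool axes [19.5  2.3 -8.4]
```

servo_tool --pt "0.0015 0 0 0 0 0 0" --pt "0.001 0 0 0 0 0 0"

```text
t: 12.53
eef_pos: [546.1, -13.1, 149.6]
tcp_rot: [3.133, 0.003, 0.282]
ft_force: [-3.4, -1.1, 3.9]
opening: 0.0
```

servo_tool --pt "0.0015 0 0 0 0 0 0" --pt "0.001 0 0 0 0 0 0"

```text
t: 12.7
eef_pos: [548.0, -12.4, 149.8]
tcp_rot: [3.133, 0.004, 0.282]
ft_force: [-4.4, -2.2, 4.0]
opening: 0.008
```

```bash
python3 g.py
```

```text
t 12.7 pos [548.  -12.4 149.8] yaw [179.5   0.2  16.2] f [-4.4 -2.2  4. ] f_u -4.8573449702871345
red ball(off)-tcp in tool axes [  16.3 -153.    -9.6]
yellow ball(off)-tcp in tool axes [ 14.4 -74.9  -8.9]
blue ball(off)-tcp in tool axes [15.6  2.7 -8.3]
```

Blue is now free and past the point where it pushed back before. Throwing it.

servo_tool --pt "0.002 0.0003 0 0 0 0 0" --pt "0.002 0.0003 0 0 0.05 0 0" --pt "0.002 0 0 0 0.05 0 0"

```text
t: 12.95
eef_pos: [553.6, -11.2, 150.0]
tcp_rot: [3.133, 0.003, 0.282]
ft_force: [-5.7, -0.9, 2.9]
opening: 0.006
```

```bash
python3 g.py
```

```text
t 12.95 pos [553.6 -11.2 150. ] yaw [179.5   0.2  16.2] f [-5.7 -0.9  2.9] f_u -5.772720107837873
red ball(off)-tcp in tool axes [  10.6 -153.5   -9.3]
yellow ball(off)-tcp in tool axes [  8.7 -75.3  -8.7]
blue ball(off)-tcp in tool axes [10.   2.3 -8.1]
```

servo_tool --pt "0.003 0 0 0 0.05 0 0" --pt "0.004 0 0 0 0.05 0 0" --pt "0.004 0 0 0 0 0 0" --pt "0.004 0 0 0 0 0 0" --pt "0.004 0 0 0 0 0 0" --pt "0.004 0 0 0 0 0 0" --pt "0.004 0 0 0 0 0 0" --pt "0.004 0 0 0 0 0 0"

```text
t: 13.62
eef_pos: [585.3, -2.0, 150.1]
tcp_rot: [3.134, 0.002, 0.282]
ft_force: [-3.3, -1.7, 2.8]
opening: 0.005
```

```bash
python3 g.py
```

```text
t 13.6167 pos [585.3  -2.  150.1] yaw [179.5   0.1  16.1] f [-3.3 -1.7  2.8] f_u -3.6088905865310807
red ball(off)-tcp in tool axes [ -22.5 -153.5   -9.1]
yellow ball(off)-tcp in tool axes [-24.3 -75.3  -8.5]
blue ball(off)-tcp in tool axes [-23.1   2.3  -7.8]
```

servo_tool --pt "0.004 0 0 0 0 0 0" --pt "0.004 0 0 0 0 0 0" --pt "0.004 0 0 0 0 0 0" --pt "0.003 0 0 0 0 0 0" --pt "0.0015 0 0 0 0 0 0"

```text
t: 14.03
eef_pos: [602.6, 3.2, 148.3]
tcp_rot: [3.134, 0.005, 0.282]
ft_force: [-2.2, -1.6, -0.4]
opening: 0.001
```

servo_tool --pt "0.0015 0 0 0 0 0 0" --pt "0.001 0 0 0 0 0 0"

```text
t: 14.2
eef_pos: [605.3, 3.9, 147.7]
tcp_rot: [3.135, 0.005, 0.282]
ft_force: [-2.9, -2.7, -2.3]
opening: 0.006
```

```bash
python3 g.py
```

```text
t 14.2 pos [605.3   3.9 147.7] yaw [179.6   0.3  16.2] f [-2.9 -2.7 -2.3] f_u -3.5630931666437062
red ball(off)-tcp in tool axes [ -43.4 -153.3  -11.2]
yellow ball(off)-tcp in tool axes [-45.2 -75.2 -10.6]
blue ball(off)-tcp in tool axes [-44.    2.4 -10.1]
```

servo_tool --pt "0.0015 0 0 0 0 0 0" --pt "0.001 0 0 0 0 0 0"

```text
t: 14.37
eef_pos: [606.9, 4.4, 147.2]
tcp_rot: [3.135, 0.008, 0.282]
ft_force: [-6.3, -4.2, -0.5]
opening: 0.005
```

servo_tool --pt "0.001 0 0 0 0 0 0" --pt "0.001 0 0 0 0 0 0"

```text
t: 14.53
eef_pos: [607.4, 4.6, 147.0]
tcp_rot: [3.136, 0.012, 0.282]
ft_force: [-7.6, -3.0, 1.6]
opening: 0.003
```

```bash
python3 g.py
```

```text
t 14.5333 pos [607.4   4.6 147. ] yaw [179.7   0.7  16.2] f [-7.6 -3.   1.6] f_u -8.148158904644887
red ball(off)-tcp in tool axes [ -45.7 -153.3  -11.4]
yellow ball(off)-tcp in tool axes [-47.5 -75.1 -10.9]
blue ball(off)-tcp in tool axes [-46.3   2.5 -10.4]
```

servo_tool --pt "0.0015 0 0 0 0 0 0" --pt "0.001 0 0 0 0 0 0"

```text
t: 14.7
eef_pos: [607.9, 4.7, 146.9]
tcp_rot: [3.136, 0.017, 0.282]
ft_force: [-7.9, -3.7, 2.6]
opening: 0.007
```

servo_tool --pt "-0.01 0 0 0 0.3 0 0" --pt "-0.025 0 0 0 0 0 0" --pt "-0.03 0 0 0 0 0 0" --pt "-0.03 0 0 0 0 0 0" --pt "-0.01 0.0 -0.02 0 0 0 0" --pt "0 0 -0.03 0 0 0 0" --pt "0 0 -0.02 0 0 0 0" --pt "0 0 0 0 0 0 0"

```text
t: 15.37
eef_pos: [507.3, -24.0, 222.2]
tcp_rot: [3.134, -0.002, 0.281]
ft_force: [-0.4, 0.2, -0.4]
opening: 0.004
```

```bash
python3 look.py
python3 - <<'E'
from h import *
a,b=env.read_camera("top")["img"],env.read_camera("scene")["img"]
cv2.imwrite("pics/end.png",np.hstack([cv2.resize(a[100:300,80:350],None,fx=1.45,fy=1.45),cv2.resize(b[120:320,150:420],None,fx=1.45,fy=1.45)]))
E
```

```text
t 15.3667 pos [507.3 -24.  222.2] yaw [179.5  -0.1  16.1] f [-0.4  0.2 -0.4] f_u -0.2781104008812639
red ball(off)-tcp in tool axes [  58.4 -153.5   63.1]
yellow ball(off)-tcp in tool axes [ 56.6 -75.3  63.7]
blue ball(off)-tcp in tool axes [57.9  2.3 64.3]
red on scene travel 70.2 r 6.1
red on top travel 68.9 r 5.9
yellow on scene travel 71.6 r 5.9
yellow on top travel 70.8 r 5.8
blue on scene travel 70.1 r 5.8
blue on top travel 69.3 r 5.9
```

View pics/end.png

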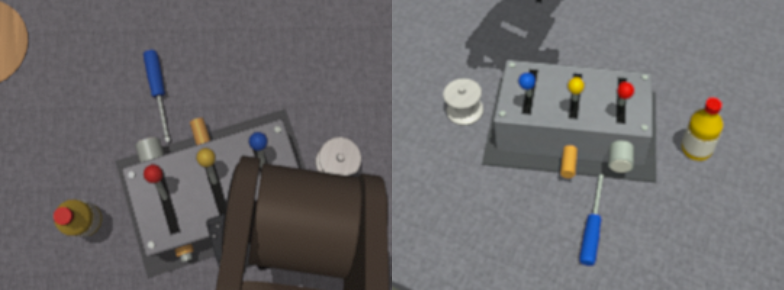

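All three balls (red, yellow and blue) lean to the far side. The bottle, hub and screwdriver are where they were, and the gripper is clear. The balls line up across the manifold within 0.3 mm, and each one met its end stop. Handing in.

```bash
python3 -c "
from cell import env
print(env.job_done())"
```

```text
the job is handed in; nothing more can be done
None
```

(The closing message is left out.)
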